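Build up the bush-hammer roller on its keyed arbor

ROBOT

A 6-joint arm with a two-finger parallel gripper is mounted at the origin on the work surface. World frame = base frame: x ahead of the robot, y to its left, z up, the work surface at z = 0. Lengths are in mm, angles in degrees, forces in N, time in s.
With the tool pointing down it reaches from about 325 to 875 mm from the base axis. Payload 4.4 kg.
Tool frame: the origin (TCP) lies at the very end of the fingers, on their centre line; the grasp point (between the pads) lies 19 mm behind it; z points along the fingers, y is the line along which they close (so a half turn about z gives the same grasp; the last joint's range is limited). The gripper opens to 85 mm and grips with 20 to 120 N. Pads are 22 mm wide; open, the fingers measure 114 mm over their backs; the gripper's body (76 mm by 85 mm) begins 54 mm behind the grasp point. The pads swing forward as they close: fully open they stand 13 mm farther back than shut.
Start: joints at [-81.045, 11.837, 88.321, -0, 79.842, -8.623], TCP at [173.643, -548.156, 231.282] pointing down, gripper open.
Joint ranges: [-156.59, 156.59], [-49.26, 127.26], [12.9, 141.05], [-63.56, 243.56], [4.71, 150.69], [-161.64, 161.64]. Speed limits (degrees/s): [159.86, 159.86, 180, 180, 180, 180].

INTERFACE

Orientations are given as [roll, pitch, yaw] about the fixed x, y, z axes, in that order (R = Rz(yaw) Ry(pitch) Rx(roll)).
In Python, from plant import env gives the robot as it stands.
- The arm moves only by the tool carry_out, never from a script. Its argument "deltas" is a list of rows, each a list of 4 numbers: the shift along the tool's x, y, z in m, then the turn about the tool's z in rad. In form: [[x, y, z, roll], ...]. A call has 1 to 8 rows; each row shifts and turns the commanded pose from where the row before left it, along the tool's axes as they then stand; what a row does not reach is not made up. A row lasts 1/8 s, in which the tool goes at most 62.5 mm and 10.7 degrees, less where a joint would pass 70% of its speed; a pose out of reach is approached as far as the arm can. A call is refused whole if a number of a shift passes 0.0625 or a number of a turn 0.188, either way. A call with a gripper value outside its range is refused whole. "grip" is the opening, from 0 (shut) to 1 (fully open), set as the call begins (left out, the last holds). The fingers move at their own pace and stop on an object; the grip force is fixed at half the most. Time passes only in rows, so rows that do not move let the fingers close. It gives the time, the measured TCP pose, the force, the opening and the grip force at its end, in the units of the state.
- env.observe(): the state, without advancing time (a new reading comes with each control period).
- env.camera(name): name is "side" or "top"; returns a dict with "frame" (384x512x3 uint8, red, green, blue), "z_map" (384x512 float32, mm along the optical axis (not along the pixel's ray), 0 where there is no reading), "camera_matrix" (3x3 intrinsics, pixels), "position" and "attitude" of the camera in the world. Camera axes: x right, y down, z forward; pixel columns grow to the right and rows downward; lengths in mm; the calibration is good to about 2 mm. A picture is of the moment at which its call begins.
- env.sign_off(): hands the job in; it is judged then, once.
The state is a dict: "clock": time; "joints": joint angles; "qvel": joint speeds; "tau": joint torques, N m; "eef_pos": TCP position; "eef_rot": TCP orientation; "ft_force": force on the tool from outside, world axes, zero at the start; "moment": the same for the moment, N m; "gripper_width": opening from 0.0 (shut) to 1.0 (fully open); "grip_force": force on a finger pad.
Only numpy, scipy, OpenCV 4.12 (cv2) and the standard library are available. Lean on these libraries where they do the work, as an engineer would, in place of code of your own. Each camera call takes 0.05 s, during which the arm holds its last target. There are 200 camera calls.

TASK

Build up the stone-dressing roller on the upright arbor: first the round spacer, then the toothed roller with its hub up, then the hexagonal clamp collar, each turned so that the flat in its bore meets the flat of the arbor and lowered fully home, flat on what is below it, before the next goes on. The plain ring with the round hole is scrap and is not used; leave it and everything else on the bench where it is.

Things in the scene. Friction and masses are not known exactly. Their poses are not given: they have to be found in the camera images.
- seat (a point): Centre of the arbor stand's seat, 26 mm above the bench (top of a 56 mm shoulder on a fixed round foot of 100 mm, 18 mm high). From it an upright steel D-post rises 50 mm: radius 15 mm, one flat 6.5 mm from its axis, top 6 mm tapered. z: post axis, up; x: from the axis square out through the flat. A lug on the foot (12 mm high, to 60 mm from the axis) is on the +x side. Any yaw.
- spacer_mid (a point): Centre (half-way up, on the bore axis) of the spacer: round bright steel collar, outer diameter 56 mm, 14 mm high, 0.2 kg, lying flat. D-bore right through: radius 16.5 mm, one flat 8 mm from the axis. z: bore axis, up; x: square out through the bore's flat; a dark punch mark on top is on this side. Home: underside on the seat, x along the seat's x.
- roller_mid (a point): Centre (11 mm up, on the bore axis) of the toothed roller, dark steel, 0.36 kg: disc 10 mm thick, 76 mm over its 12 square teeth, on it a round hub of diameter 50 mm, 12 mm high, to hold it by (22 mm in all). Lies hub up. Same D-bore as the spacer; x: out through the bore's flat (bright punch mark on the hub). Home: underside on the spacer, 14 mm over the seat, x along the seat's x.
- clamp_mid (a point): Centre (half-way up, on the bore axis) of the clamp collar: hexagonal bright steel, 50 mm across flats, 16 mm high, 0.2 kg, lying flat. Same D-bore as the spacer; x: out through the bore's flat (dark punch mark on top); the six sides face x and every 60 degrees from it. z up. Home: underside on the roller's hub, 36 mm over the seat, x along the seat's x.
- plain_ring_mid (a point): Bystander: centre (half-way up) of a plain steel ring, outer diameter 60 mm, round hole of 38 mm without a flat, 14 mm high, loose. It lies among the parts. Not used, leave alone.
- offcut_a: Bystander: larger pale stone offcut, 95 (along its x) x 34 x 45 mm high, loose. Origin at the centre of its underside. Leave alone.
- offcut_b: Bystander: smaller stone offcut, 80 (along its x) x 34 x 38 mm high, loose. Origin at the centre of its underside. Leave alone.
- chisel: Bystander: mason's chisel lying flat, 180 mm long along its x, 16 mm thick, 22 mm wide at the blade (+x end), loose. Origin under its middle. Leave alone.
- pencil: Bystander: flat wooden pencil lying flat, 174 mm long along its x, 14 mm wide, 8 mm high, loose. Origin under its middle. Leave alone.
- mallet: Bystander: round wooden mallet standing on its head, handle up: head diameter 104 mm, 135 mm high, handle 32 mm thick to 240 mm, loose. Origin at the centre of its underside. Leave alone.
- chisel_pot_mid (a point): Bystander: centre (55 mm up) of a fixed steel pot of diameter 76 mm and 110 mm high, with chisels standing in it up to about 215 mm.
There are look-alikes about, which are no part of the job. Leave any brown or purple look-alike of the part that bears spacer_mid alone.

How it is judged (in metres and radians):
On the way, in this order (a step that is already met when the one before it is completed fails the run):
1. the spacer is home on the seat (z of spacer_mid in the frame of seat between 0.004 and 0.01 m and horizontal distance between spacer_mid and seat below 0.0045 m and angle between spacer_mid's own z axis and vertical below 0.08 rad and angle between the x axis of spacer_mid and the x axis of seat, either way round below 0.35 rad), for 0.2 s.
2. the toothed roller is home on the spacer, hub up (all of step 1 and z of roller_mid in the frame of seat between 0.022 and 0.028 m and horizontal distance between roller_mid and seat below 0.0045 m and angle between roller_mid's own z axis and vertical below 0.08 rad and angle between the x axis of roller_mid and the x axis of seat, either way round below 0.35 rad), for 0.2 s.
3. the hexagonal clamp collar is home on the roller's hub (all of step 2 and z of clamp_mid in the frame of seat between 0.041 and 0.047 m and horizontal distance between clamp_mid and seat below 0.0045 m and angle between clamp_mid's own z axis and vertical below 0.08 rad and angle between the x axis of clamp_mid and the x axis of seat, either way round below 0.35 rad), for 0.2 s.
At the end, for the whole second after the job is handed in: Spacer, roller (hub up) and hex clamp are stacked on the arbor in this order from below: undersides 0, 14 and 36 mm above the seat within 3 mm, each within 4.5 mm of the post's axis, tilted under 0.08 rad, its flat within 0.35 rad of the post's (all of step 3); the robot touches nothing.
It fails at once if the plain ring is moved by more than 30 mm (distance of plain_ring_mid from where it was at the start of the episode above 0.03 m).
It fails at once if another loose thing on the bench (offcuts, chisel, pencil, mallet) is moved by more than 30 mm (distance of any of offcut_a, offcut_b, chisel, pencil, mallet from where it was at the start of the episode above 0.03 m).
It also fails if it takes over 72 s, if anything falls off the work surface, if the arm or the gripper's body presses on something with over 40 N, if the wrist force passes 120 N, or if a joint passes its speed limit or range.

## Working session

There is one attempt and no reset: what is moved stays moved. The work goes in short steps, Python scripts to look and compute and a tool call to move; the robot and the scene stay as the last step left them, time stands still between calls to the robot, and variables do not carry over. Pictures are saved under pics/ and viewed, at most 10 in all, crops included, and the job is handed in when it is done.

Besides the shell and the picture viewer there is one more tool, called after "Request:" in YAML: its name, and indented under it one key for each argument. carry_out: Moves the arm, as the interface text tells. Its arguments: {"type":"object","properties":{"deltas":{"type":"array","items":{"type":"array","items":{"type":"number"}}},"grip":{"type":"number"}},"required":["deltas"]}

```bash
ls; mkdir -p pics; cat > h.py <<'E'
import numpy as np, cv2
from scipy.spatial.transform import Rotation as R
from plant import env
E
python3 - <<'E'
from h import *
print(env.observe())
for n in("top","side"):
    c=env.camera(n); np.savez(f"{n}0.npz",**c); print(n,c["camera_matrix"].tolist(),c["position"],c["attitude"])
    cv2.imwrite(f"pics/{n}0.png",cv2.resize(c["frame"][:,:,::-1],(800,600),interpolation=cv2.INTER_CUBIC))
E
```

```text
pics
{'clock': 0.0, 'joints': array([-8.10460482e+01,  1.18870550e+01,  8.84065711e+01,  4.95252540e-04,
        7.98411493e+01, -8.62363012e+00]), 'qvel': array([ 0.01605883, -0.01751164, -0.07583855, -0.0476026 ,  0.00314592,
       -0.03250656]), 'tau': array([ 5.49733832e-04, -3.83034146e+01, -2.91598320e+01, -1.51494332e-04,
        1.04301068e-02, -1.36501259e-05]), 'eef_pos': array([ 173.51294382, -547.38784896,  230.08329165]), 'eef_rot': array([-1.79866821e+02, -2.06904120e-02,  1.75774700e+01]), 'ft_force': array([-0.78890376,  0.30570218, -0.79458134]), 'moment': array([-0.02866415,  0.00340746, -0.06725672]), 'grip_force': 0.0, 'gripper_width': 1.0019079572607925}
top [[412.0295246217196, 0.0, 254.65040312820383], [0.0, 412.0295246217196, 196.9446076607633], [0.0, 0.0, 1.0]] [ 468.40114522   15.90509484 1041.16999588] [-172.56872049    1.20813479  -89.55863429]
side [[472.5794167825677, 0.0, 256.30268693007434], [0.0, 472.5794167825677, 193.83434474790258], [0.0, 0.0, 1.0]] [ 291.15899446  848.99157945 1034.25383547] [-137.14542864   -0.502826   -159.17981607]
```

View pics/top0.png

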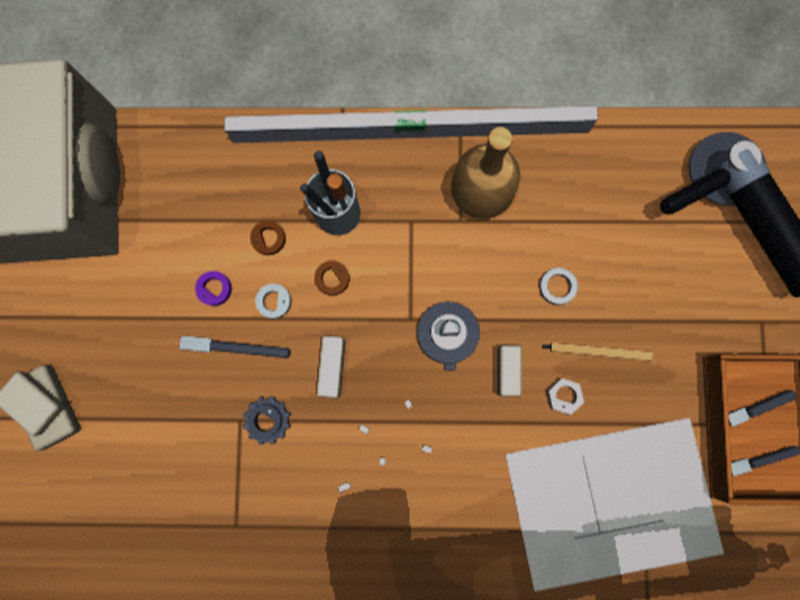

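View pics/side0.png

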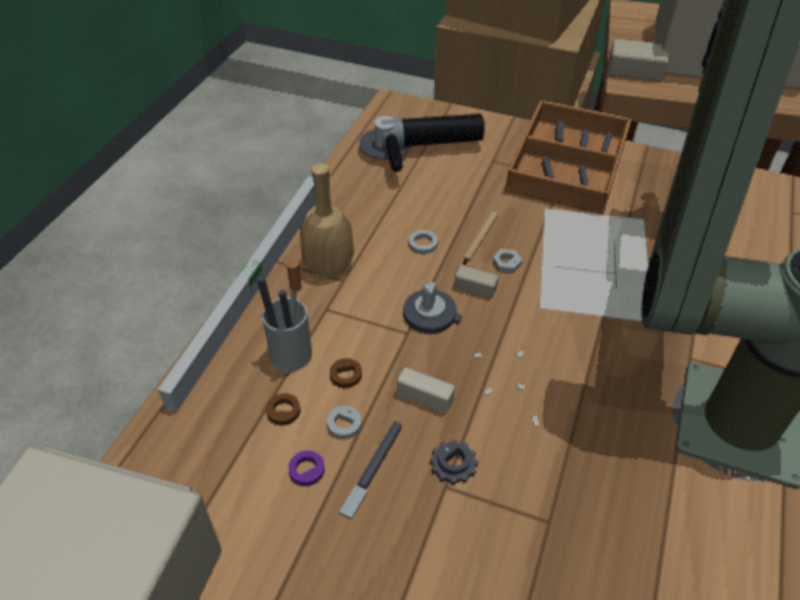

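The top view (800x600 pixels) shows these candidates for the spacer:
- Bright ring with a D-bore at (272,300).
- Plain bright ring at (559,286), round hole, so scrap.
- Brown rings at (268,238) and (332,277).
- Purple ring at (213,288).
- Hex collar at (566,396).

By the description I choose (272,300). The roller is at (267,420), the hex clamp at (566,396), and the arbor at (449,331) with its lug at (450,366). I'll check these in one close crop.

```bash
cat >> h.py <<'E'
def rot(c): return R.from_euler("xyz",c["attitude"],degrees=True).as_matrix()
def cast(c,uv,z):
    uv=np.atleast_2d(np.asarray(uv,float)); K=c["camera_matrix"]
    d=np.c_[(uv[:,0]-K[0,2])/K[0,0],(uv[:,1]-K[1,2])/K[1,1],np.ones(len(uv))]@rot(c).T
    p=np.asarray(c["position"]); return p+d*((z-p[2])/d[:,2])[:,None]
def proj(c,P):
    q=(np.atleast_2d(P)-c["position"])@rot(c); q=q/q[:,2:]; return (q@c["camera_matrix"].T)[:,:2]
def rect(c,x,y,z,half=45,s=4):
    """plane z around (x,y) seen from above, s px/mm; columns=+x, rows=-y"""
    dst=np.float32([[0,0],[2*half*s,0],[2*half*s,2*half*s],[0,2*half*s]])
    w=[[x-half,y+half,z],[x+half,y+half,z],[x+half,y-half,z],[x-half,y-half,z]]
    H=cv2.getPerspectiveTransform(np.float32(proj(c,w)),dst)
    return cv2.warpPerspective(c["frame"],H,(int(2*half*s),)*2,flags=cv2.INTER_CUBIC)
E
python3 - <<'E'
from h import *
c=dict(np.load("top0.npz")); s=dict(np.load("side0.npz"))
it={"spacer":((272,300),14),"roller":((267,420),22),"hex":((566,396),16),"seat":((449,331),18)}
rows=[]
for cam,cc in(("top",c),("side",s)):
    row=[]
    for k,(uv,z) in it.items():
        p=cast(c,[uv[0]*.64,uv[1]*.64],z)[0]
        if cam=="top":
            u,v=int(uv[0]*.64),int(uv[1]*.64); d=c["z_map"][v-12:v+13,u-12:u+13]; print(k,p.round(1),"depth",d.min(),np.median(d))
        row.append(cv2.resize(rect(cc,p[0],p[1],z,62 if k=="seat" else 42,2),(200,200)))
    rows.append(np.hstack(row))
cv2.imwrite("pics/crops.png",np.vstack(rows)[:,:,::-1])
for n,uv in {"ring":(559,286),"mallet":(486,185),"offa":(331,366),"offb":(510,370),"chis":(235,347),"pot":(335,205)}.items(): print(n,cast(c,[uv[0]*.64,uv[1]*.64],14).round(0)[0])
E
```

```text
spacer [613.8 242.5  14. ] depth 0.0 1048.2856
roller [422.7 242.3  22. ] depth 0.0 1017.9067
hex [ 463.6 -226.4   16. ] depth 0.0 1020.9786
seat [564.7 -43.2  18. ] depth 0.0 1017.5815
ring [ 639. -220.   14.]
mallet [ 807. -105.   14.]
offa [508. 145.  14.]
offb [ 504. -140.   14.]
chis [537. 300.  14.]
pot [772. 144.  14.]
```

View pics/crops.png

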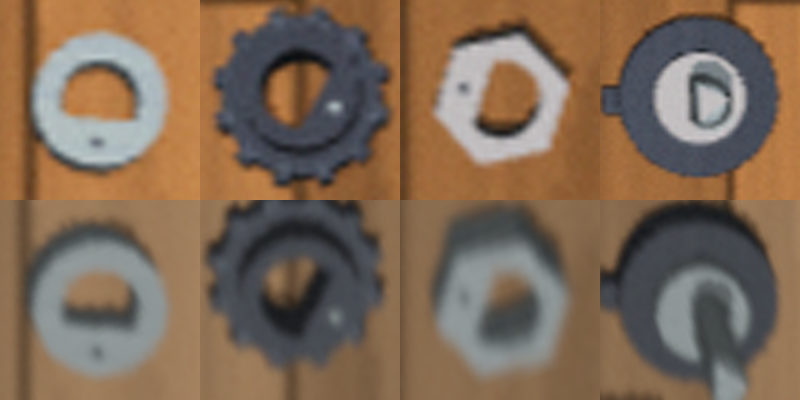

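The crop confirms the choice: all three parts have D-bores.
- **Spacer:** flat and punch mark towards -y, mark at (96,142).
- **Roller:** bright mark at (334,107).
- **Hex:** dark mark at (462,89).
- **Arbor:** lug on the left at (610,98), towards -x.

Next I measure centres and yaws.

```bash
cat > m.py <<'E'
from h import *
S=8
def w(px,x,y,half): px=np.atleast_2d(px); return np.c_[x-half+(px[:,0]+.5)/S,y+half-(px[:,1]+.5)/S]
def circ(P):
    A=np.c_[2*P,np.ones(len(P))]; a=np.linalg.lstsq(A,(P**2).sum(1),rcond=None)[0]; return a[:2],np.sqrt(a[2]+a[:2]@a[:2])
def main(m):
    m=cv2.morphologyEx(m.astype(np.uint8),cv2.MORPH_OPEN,np.ones((9,9)))
    cs,h=cv2.findContours(m,cv2.RETR_CCOMP,cv2.CHAIN_APPROX_NONE)
    o=[i for i in range(len(cs)) if h[0][i][3]<0]; i=max(o,key=lambda i:cv2.contourArea(cs[i]))
    hs=[j for j in range(len(cs)) if h[0][j][3]==i]; hs.sort(key=lambda j:-cv2.contourArea(cs[j]))
    return cs[i][:,0],[cs[j][:,0] for j in hs]
def flat(P,c):
    """direction of the flat: bore-contour points nearer than 11.5 mm to the axis, line fit"""
    r=np.hypot(*(P-c).T); Q=P[r<11.5]
    vx,vy,a,b=cv2.fitLine(Q.astype(np.float32),cv2.DIST_HUBER,0,.01,.01).ravel()
    n=np.array([-vy,vx]); d=n@(np.array([a,b])-c); n=n*np.sign(d); return np.degrees(np.arctan2(n[1],n[0])),abs(d),len(Q)
def ang(v): return np.degrees(np.arctan2(v[1],v[0]))
E
cat > m1.py <<'E'
from m import *
for nm in("top","side"):
    c=dict(np.load(nm+"0.npz")); print(nm)
    for k,x,y,z in(("spacer",614,242,14),("hex",463.6,-226.4,16),("shoulder",565,-43,26)):
        h=36; im=rect(c,x,y,z,h,S); g=cv2.GaussianBlur(im,(0,0),3); hsv=cv2.cvtColor(g,cv2.COLOR_RGB2HSV); V=hsv[...,2]
        lowS=hsv[...,1]<90; t=cv2.threshold(V[lowS].reshape(-1,1),0,255,cv2.THRESH_OTSU)[0]
        o,hs=main(lowS&(V>t)); P=w(o,x,y,h)
        if k=="hex":
            H=cv2.convexHull(P.astype(np.float32)); M=cv2.moments(H); ce=np.array([M["m10"],M["m01"]])/M["m00"]
            Q=P-ce; a=np.arctan2(Q[:,1],Q[:,0]); r=np.hypot(*Q.T); ph=np.degrees(np.angle((r*np.exp(6j*a)).sum()))/6
            print(k,ce,"area",M["m00"],"(2165) corner phase mod60",ph%60,"side phase",(ph+30)%60)
        else: ce,rr=circ(cv2.convexHull(P.astype(np.float32))[:,0]); print(k,ce.round(2),"r",rr.round(2))
        if hs and k!="shoulder":
            B=w(hs[0],x,y,h); print("  flat",flat(B,ce)); 
            r=np.hypot(*(B-ce).T); print("  borecirc",circ(B[r>13]))
            yy,xx=np.mgrid[0:V.shape[0],0:V.shape[1]]; W=w(np.c_[xx.ravel(),yy.ravel()],x,y,h)-ce; rad=np.hypot(*W.T)
            m=(rad>18.5)&(rad<(23 if k!="hex" else 22.5))&(W@[np.cos(np.radians(flat(B,ce)[0])),np.sin(np.radians(flat(B,ce)[0]))]>17)
            d=np.clip(np.median(V.ravel()[m])-15-V.ravel()[m].astype(float),0,None); q=(W[m]*d[:,None]).sum(0)/d.sum(); print("  punch",q,ang(q),np.hypot(*q))
    # roller: dark mask at tooth plane z=10, bore & punch at z=22
    x,y,h=423,242,48
    im=rect(c,x,y,10,h,S); hsv=cv2.cvtColor(cv2.GaussianBlur(im,(0,0),3),cv2.COLOR_RGB2HSV); o,hs=main(hsv[...,1]<100); P=w(o,x,y,h)
    print("roller z10 outer",cv2.minEnclosingCircle(P.astype(np.float32)),circ(P))
    im=rect(c,x,y,22,h,S); hsv=cv2.cvtColor(cv2.GaussianBlur(im,(0,0),3),cv2.COLOR_RGB2HSV); V=hsv[...,2]
    yy,xx=np.mgrid[0:V.shape[0],0:V.shape[1]]; W=w(np.c_[xx.ravel(),yy.ravel()],x,y,h); 
    sel=(np.hypot(*(W-[x,y]).T)<28)&(hsv[...,1].ravel()<100); v=V.ravel().astype(float); d=np.where(sel,np.clip(v-np.median(v[sel])-35,0,None),0); print("roller punch",(W*d[:,None]).sum(0)/d.sum())
    # foot z18
    x,y,h=565,-43,75
    im=rect(c,x,y,18,h,S); hsv=cv2.cvtColor(cv2.GaussianBlur(im,(0,0),3),cv2.COLOR_RGB2HSV); o,_=main(hsv[...,1]<100); P=w(o,x,y,h)
    ce,rr=circ(P); r=np.hypot(*(P-ce).T); ce,rr=circ(P[r<rr+2]); r=np.hypot(*(P-ce).T); L=P[r>rr+5]; print("foot",ce,rr,"lug18",ang(L.mean(0)-ce),len(L))
    im=rect(c,x,y,12,h,S); hsv=cv2.cvtColor(cv2.GaussianBlur(im,(0,0),3),cv2.COLOR_RGB2HSV); o,_=main(hsv[...,1]<100); P=w(o,x,y,h); L=P[np.hypot(*(P-ce).T)>55]; print("lug12",ang((L.min(0)+L.max(0))/2-ce),np.hypot(*(L-ce).T).max())
E
python3 m1.py
```

```text
top
spacer [614.35 243.19] r 28.33
  flat (np.float64(-95.83081488011143), np.float64(8.140558891076429), 128)
  borecirc (array([614.35197456, 243.8729642 ]), np.float64(16.046314844222117))
  punch [ -2.01985135 -19.22058038] -95.99907698774851 19.32641999120926
hex [ 463.84371362 -226.37728135] area 2267.4765625 (2165) corner phase mod60 12.672145884775533 side phase 42.67214588477553
  flat (np.float64(163.96642770181225), np.float64(7.384732126507977), 134)
  borecirc (array([ 464.36043271, -226.61483282]), np.float64(15.864642392411362))
  punch [-17.94880301   5.82896099] 162.00854300971713 18.871574274511282
shoulder [563.91 -41.62] r 28.08
roller z10 outer ((422.3485107421875, 246.62692260742188), 38.757568359375) (array([422.65369487, 246.73698815]), np.float64(36.26654908885568))
roller punch [437.09161683 239.61301909]
foot [563.32720864 -41.14724721] 49.85873022180735 lug18 -177.73359820671115 197
lug12 -177.31768430826335 60.01853129168348
side
spacer [614.83 237.67] r 29.65
  flat (np.float64(-93.67894882772325), np.float64(6.770962967433577), 148)
  borecirc (array([614.4570417 , 237.64144969]), np.float64(15.507852675482876))
  punch [ -2.11598462 -18.86487511] -96.39984952312743 18.983174231564483
hex [ 464.73632113 -231.5134628 ] area 2633.4609375 (2165) corner phase mod60 13.062400017896918 side phase 43.06240001789692
  flat (np.float64(152.2810117406847), np.float64(6.87148470181234), 152)
  borecirc (array([ 465.96429995, -231.3952752 ]), np.float64(13.957070058769228))
  punch [-17.35365652   7.25286609] 157.31777722805714 18.808334888338198
shoulder [564.13 -45.43] r 28.76
roller z10 outer ((422.8125, 244.9375), 41.84542465209961) (array([422.28157231, 244.80629021]), np.float64(38.73260894533614))
roller punch [419.40389135 244.84961724]
foot [562.16701163 -42.02649018] 53.97175644654304 lug18 -177.43225938839134 1071
lug12 -106.96218487949102 81.3138420209187
```

Request:
carry_out:
  deltas:
    - [0.0412,-0.0388,0,0]
    - [0.0412,-0.0388,0,0]
    - [0.0412,-0.0388,0,0]
    - [0.0412,-0.0388,0,0]
    - [0.0412,-0.0388,0,0]
    - [0.0412,-0.0388,0,0]
    - [0.0412,-0.0388,0,0]
    - [0.0412,-0.0388,0,0]
  grip: 1.0

```text
clock: 1.1
eef_pos: [394.5, -150.9, 231.1]
eef_rot: [180.0, -0.0, 17.6]
ft_force: [-0.2, -0.5, 0.3]
gripper_width: 1.003
grip_force: 0.0
```

Request:
carry_out:
  deltas:
    - [0.0412,-0.0388,0,0]
    - [0.0412,-0.0388,0,0]
    - [0.0412,-0.0388,0,0]
    - [0.0412,-0.0388,0,0]
    - [0.0412,-0.0388,0.02,0]
    - [0.0412,-0.0388,0.03,0]
    - [0.0412,-0.0388,0.03,0]
    - [0.0412,-0.0388,0.02,0]

```text
clock: 2.1
eef_pos: [612.7, 241.7, 130.2]
eef_rot: [180.0, 0.2, 17.6]
ft_force: [0.3, -0.6, 0.4]
gripper_width: 0.998
grip_force: 0.0
```

Request:
carry_out:
  deltas:
    - [0,0,0.03,0]
    - [0,0,0.03,0]
    - [0,0,0,0]
    - [0,0,0,0]

```text
clock: 2.6
eef_pos: [613.8, 240.3, 73.5]
eef_rot: [180.0, -0.1, 17.6]
ft_force: [0.4, 0.5, -0.2]
gripper_width: 1.001
grip_force: 0.0
```

Request:
carry_out:
  deltas:
    - [0,0,0.03,0]
    - [0,0,0.025,0]
    - [0,0,0.012,0]
    - [0,0,0,0]

```text
clock: 3.1
eef_pos: [613.4, 240.2, 6.1]
eef_rot: [-180.0, -0.0, 17.6]
ft_force: [0.2, 0.3, -0.1]
gripper_width: 1.002
grip_force: 0.0
```

```bash
python3 - <<'E'
from h import *
o=env.observe(); print(o["eef_pos"],o["ft_force"])
c=env.camera("side"); np.savez("side1.npz",**c)
u,v=proj(c,[614,243,40])[0].astype(int); a=c["frame"][v-55:v+55,u-70:u+70]
cv2.imwrite("pics/g1.png",cv2.resize(a[:,:,::-1],None,fx=5,fy=5,interpolation=cv2.INTER_CUBIC))
E
```

```text
[613.43808172 240.23811875   6.1297856 ] [ 0.17747724  0.25962234 -0.10647146]
```

View pics/g1.png

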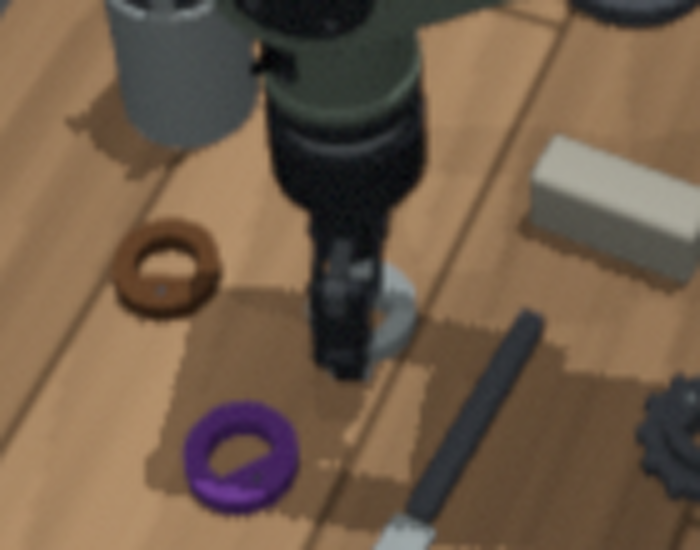

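The picture shows the near finger at (340,370) beside the spacer at (370,310), with nothing touching. I close the grip.

Request:
carry_out:
  deltas:
    - [0,0,0,0]
    - [0,0,0,0]
    - [0,0,0,0]
    - [0,0,0,0]
    - [0,0,0,0]
    - [0,0,0,0]
    - [0,0,0,0]
  grip: 0.5

```text
clock: 4.03
eef_pos: [614.5, 240.7, 8.1]
eef_rot: [180.0, -0.2, 17.6]
ft_force: [-2.3, -1.0, 6.5]
gripper_width: 0.606
grip_force: 61.2
```

Request:
carry_out:
  deltas:
    - [0,0,0,0]
    - [0,0,0,0]
    - [0,0,-0.002,0]
    - [0,0,0,-0.1745]
    - [0,0,0,-0.1745]
    - [0,0,0,-0.1745]
    - [0,0,0,-0.1745]
    - [0,0,0,-0.1745]
  grip: 1.0

```text
clock: 5.03
eef_pos: [613.1, 240.3, 7.6]
eef_rot: [-180.0, 0.0, 67.9]
ft_force: [-0.5, 0.0, 0.5]
gripper_width: 1.004
grip_force: 0.0
```

Request:
carry_out:
  deltas:
    - [0,0,0,-0.1745]
    - [0,0,0,-0.1745]
    - [0,0,0,-0.1745]
    - [0,0,0,-0.1745]
    - [0,0,0,0]

```text
clock: 5.65
eef_pos: [613.2, 240.3, 7.7]
eef_rot: [-180.0, -0.0, 107.4]
ft_force: [0.4, -0.4, 0.3]
gripper_width: 0.999
grip_force: 0.0
```

Request:
carry_out:
  deltas:
    - [0,0,0,0]
    - [0,0,0,0]
    - [0,0,0,0]
    - [0,0,0,0]
    - [0,0,0,0]
    - [0,0,0,0]
    - [0,0,0,0]
  grip: 0.5

```text
clock: 6.52
eef_pos: [613.7, 240.5, 8.7]
eef_rot: [179.9, 0.0, 107.5]
ft_force: [-1.8, -0.5, 5.4]
gripper_width: 0.603
grip_force: 61.5
```

Request:
carry_out:
  deltas:
    - [0,0,0,0]
    - [0,0,0,0]
    - [0,0,-0.03,0]
    - [0,0,-0.04,0]
    - [0.012,-0.04,-0.03,0]
    - [0.015,-0.05,0,0]
    - [0.015,-0.05,0,0]
    - [0.003,-0.01,0,0]
  grip: 1.0

```text
clock: 7.52
eef_pos: [452.2, 237.5, 106.4]
eef_rot: [-179.7, -0.0, 107.6]
ft_force: [0.0, 0.8, -0.5]
gripper_width: 1.001
grip_force: 0.0
```

```bash
python3 - <<'E'
from h import *
o=env.observe(); print(o["eef_pos"],o["eef_rot"],o["joints"])
for n in("top","side"):
    c=env.camera(n); np.savez(f"{n}1.npz",**c); 
E
sed 's/"0.npz"/"1.npz"/' m1.py > m2.py; python3 m2.py
```

```text
[452.16953656 237.52020167 106.40712591] [-1.79735068e+02 -8.93937093e-03  1.07637413e+02] [1.79896183e+01 1.24230481e+01 1.03725476e+02 1.17459934e-02
 6.41163482e+01 3.47032242e-01]
top
spacer [614.39 243.2 ] r 28.35
  flat (np.float64(-96.44854885330743), np.float64(8.09410782546106), 129)
  borecirc (array([614.39000796, 243.91682821]), np.float64(16.02680532546104))
  punch [ -2.01205782 -19.24805406] -95.96762921983145 19.352931606140896
hex [ 463.83192659 -226.37190791] area 2275.8359375 (2165) corner phase mod60 12.970203482121933 side phase 42.97020348212193
  flat (np.float64(164.6693637368369), np.float64(7.321713307284881), 136)
  borecirc (array([ 464.35624625, -226.59388865]), np.float64(15.852095079551042))
  punch [-18.00218465   5.83032068] 162.05455175768182 18.922771767749524
shoulder [563.89 -41.59] r 28.13
roller z10 outer ((422.38946533203125, 262.7962646484375), 54.557273864746094) (array([421.23068537, 256.73906822]), np.float64(41.42266528797923))
roller punch [428.40644903 225.75172027]
foot [563.34821351 -41.15481946] 49.8503716585727 lug18 -177.77343072201
[... 239 characters left out ...]
4))
  punch [ -2.14120704 -18.80171755] -96.49705759914528 18.923248941895192
hex [ 478.33618216 -242.86833716] area 1552.234375 (2165) corner phase mod60 35.08094512100787 side phase 5.0809451210078755Traceback (most recent call last):
  File "m2.py", line 14, in <module>
    B=w(hs[0],x,y,h); print("  flat",flat(B,ce));
                                     ~~~~^^^^^^
  File "m.py", line 15, in flat
    vx,vy,a,b=cv2.fitLine(Q.astype(np.float32),cv2.DIST_HUBER,0,.01,.01).ravel()
              ~~~~~~~~~~~^^^^^^^^^^^^^^^^^^^^^^^^^^^^^^^^^^^^^^^^^^^^^^^
cv2.error: OpenCV(4.12.0) /io/opencv/modules/imgproc/src/linefit.cpp:50: error: (-215:Assertion failed) count > 0 in function 'fitLine2D_wods'
```

Request:
carry_out:
  deltas:
    - [0,0,0,0]
    - [0,0,0,0]

```text
clock: 7.88
eef_pos: [458.4, 238.1, 108.1]
eef_rot: [179.9, 0.0, 107.5]
ft_force: [0.0, 0.7, 0.1]
gripper_width: 1.002
grip_force: 0.0
```

Request:
carry_out:
  deltas:
    - [0,0,0,0]

```text
clock: 8.0
eef_pos: [457.7, 238.0, 107.8]
eef_rot: [180.0, 0.0, 107.5]
ft_force: [-0.5, -0.3, -0.0]
gripper_width: 1.001
grip_force: 0.0
```

Request:
carry_out:
  deltas:
    - [-0.009,0.03,0,0]
    - [-0.012,0.04,0,0]
    - [-0.012,0.04,0,0]
    - [-0.009,0.03,0.02,0]
    - [-0.003,0.01,0.03,0]
    - [0,0,0.03,0]
    - [0,0,0.019,0]
    - [0,0,0,0]

```text
clock: 9.0
eef_pos: [611.5, 239.8, 6.5]
eef_rot: [-179.7, -0.0, 107.6]
ft_force: [-0.3, -0.4, 0.6]
gripper_width: 1.0
grip_force: 0.0
```

Request:
carry_out:
  deltas:
    - [0,0,0,0]
    - [0,0,0,0]
    - [0,0,0,0]
    - [0,0,0,0]
    - [0,0,0,0]
    - [0,0,0,0]
    - [0,0,0,0]
  grip: 0.45

```text
clock: 9.88
eef_pos: [614.6, 240.7, 12.8]
eef_rot: [179.8, 0.0, 107.6]
ft_force: [-3.2, -1.8, 10.2]
gripper_width: 0.452
grip_force: 5.4
```

Request:
carry_out:
  deltas:
    - [0,0,-0.015,0]
    - [0,0,-0.035,0]
    - [0,0,-0.04,0]
    - [0,0,-0.02,0]
    - [0,0,0,0]
    - [0,0,0,0]

```text
clock: 10.62
eef_pos: [612.1, 240.0, 117.1]
eef_rot: [-179.8, -0.0, 107.6]
ft_force: [-0.6, 0.3, -0.3]
gripper_width: 0.446
grip_force: 0.0
```

Request:
carry_out:
  deltas:
    - [0,0,-0.04,0]
    - [0,0,-0.05,0]
    - [0,0,-0.04,0]
    - [0,0,0,0]
  grip: 1.0

```text
clock: 11.12
eef_pos: [615.0, 240.8, 251.6]
eef_rot: [179.7, 0.0, 107.6]
ft_force: [0.6, -1.5, -0.2]
gripper_width: 0.999
grip_force: 0.0
```

```bash
python3 - <<'E'
from h import *
c=env.camera("top"); np.savez("top1.npz",**c); o=env.observe(); print(o["eef_pos"])
E
python3 m2.py 2>&1 | head -5
```

```text
[613.54783447 240.40664497 248.65304022]
top
spacer [614.57 242.92] r 28.19
  flat (np.float64(-96.05872285125882), np.float64(7.831793372596225), 134)
  borecirc (array([614.3866246 , 243.90584169]), np.float64(16.075743522671523))
  punch [ -2.38109183 -19.08030109] -97.11334957230368 19.228299145154676
```

Request:
carry_out:
  deltas:
    - [0,0,0.045,0]
    - [0,0,0.055,0]
    - [0,0,0.055,0]
    - [0,0,0.045,0]
    - [0,0,0.025,0]
    - [0,0,0.015,0]
    - [0,0,0.0075,0]
    - [0,0,0,0]

```text
clock: 12.18
eef_pos: [613.1, 240.3, 0.9]
eef_rot: [-180.0, -0.0, 107.6]
ft_force: [-0.3, 0.3, 0.6]
gripper_width: 1.003
grip_force: 0.0
```

Request:
carry_out:
  deltas:
    - [0,0,0,0]
    - [0,0,0,0]
    - [0,0,0,0]
    - [0,0,0,0]
    - [0,0,0,0]
    - [0,0,0,0]
  grip: 0.5

```text
clock: 12.92
eef_pos: [614.9, 240.8, 3.5]
eef_rot: [179.8, 0.0, 107.6]
ft_force: [-0.3, 0.8, 6.3]
gripper_width: 0.62
grip_force: 63.3
```

Request:
carry_out:
  deltas:
    - [0,0,-0.01,0]
    - [0,0,-0.03,0]
    - [0,0,-0.04,0]
    - [0,0,-0.04,0]
    - [0,0,-0.03,0]
    - [0,0,0,0]

```text
clock: 13.68
eef_pos: [615.4, 240.9, 154.9]
eef_rot: [179.6, 0.0, 107.6]
ft_force: [-0.3, -0.4, -1.7]
gripper_width: 0.617
grip_force: 63.4
```

```bash
python3 - <<'E'
from h import *
c=env.camera("side"); np.savez("side2.npz",**c); o=env.observe(); print(o["eef_pos"],o["gripper_width"],o["grip_force"],o["ft_force"])
u,v=proj(c,o["eef_pos"])[0].astype(int); a=c["frame"][v-50:v+50,u-60:u+60]
cv2.imwrite("pics/g2.png",cv2.resize(a[:,:,::-1],None,fx=6,fy=6,interpolation=cv2.INTER_CUBIC))
E
```

```text
[613.63890023 240.47787319 152.1186598 ] 0.6238968230001907 63.35618935525417 [-1.00669912  0.13761064 -1.9780436 ]
```

View pics/g2.png

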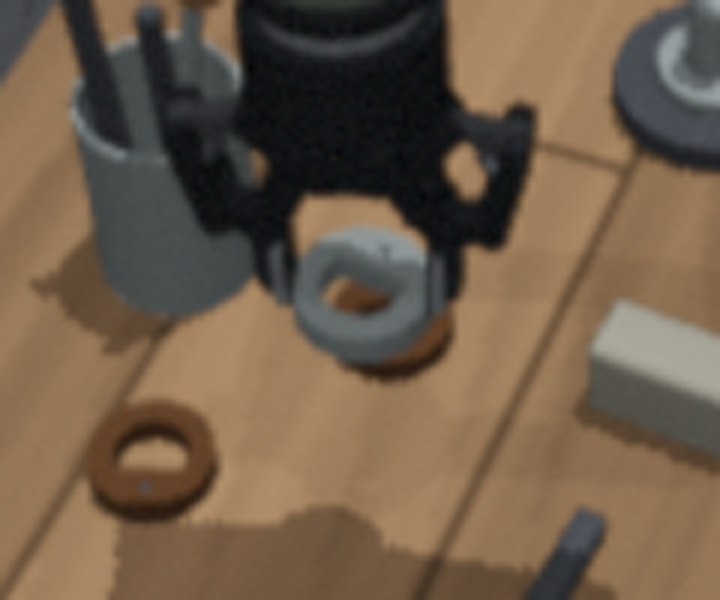

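The picture shows the spacer held level between the pads at about (365,290), mark at (385,250). I carry it to the arbor and turn it.

Request:
carry_out:
  deltas:
    - [-0.032,-0.0168,0,0]
    - [-0.032,-0.0168,0,0]
    - [-0.032,-0.0168,0,0]
    - [-0.032,-0.0168,0,0]
    - [-0.032,-0.0168,0,0]
    - [-0.032,-0.0168,0,0]
    - [-0.032,-0.0168,0,0]
    - [-0.032,-0.0168,0,0]

```text
clock: 14.72
eef_pos: [560.0, -45.0, 148.3]
eef_rot: [-179.7, -0.2, 107.6]
ft_force: [0.5, 0.4, -1.6]
gripper_width: 0.619
grip_force: 63.4
```

Request:
carry_out:
  deltas:
    - [0,0,0,0.1774]
    - [0,0,0,0.1774]
    - [0,0,0,0.1774]
    - [0,0,0,0.1774]
    - [0,0,0,0.1774]
    - [0,0,0,0.1774]
    - [0,0,0,0.1774]
    - [0,0,0,0.1774]

```text
clock: 15.72
eef_pos: [560.2, -43.8, 148.1]
eef_rot: [-179.8, 0.3, 25.9]
ft_force: [1.0, 0.2, -2.4]
gripper_width: 0.618
grip_force: 63.4
```

Request:
carry_out:
  deltas:
    - [0,0,0.025,0]
    - [0,0,0.025,0]
    - [0,0,0.01,0]
    - [0,0,0,0]
    - [0,0,0,0]

```text
clock: 16.35
eef_pos: [562.9, -44.4, 91.8]
eef_rot: [180.0, -0.1, 26.2]
ft_force: [0.3, -1.0, -2.6]
gripper_width: 0.615
grip_force: 63.4
```

```bash
python3 - <<'E'
from h import *
o=env.observe(); print(o["eef_pos"],o["eef_rot"],o["gripper_width"],o["ft_force"])
T=[]
for n in("side","top"):
    c=env.camera(n); np.savez(n+"3.npz",**c)
    u,v=proj(c,[563,-43,80])[0].astype(int); a=c["frame"][v-40:v+40,u-40:u+40]
    T.append(cv2.resize(a[:,:,::-1],(400,400),interpolation=cv2.INTER_CUBIC))
cv2.imwrite("pics/g3.png",np.hstack(T)); print(env.observe()["eef_pos"])
E
```

```text
[562.91010239 -44.41424099  91.79113053] [ 1.79959993e+02 -5.02770816e-02  2.62481125e+01] 0.6146590783176549 [ 0.26277504 -1.03638901 -2.56751303]
[563.29149386 -44.51086924  92.38878466]
```

View pics/g3.png

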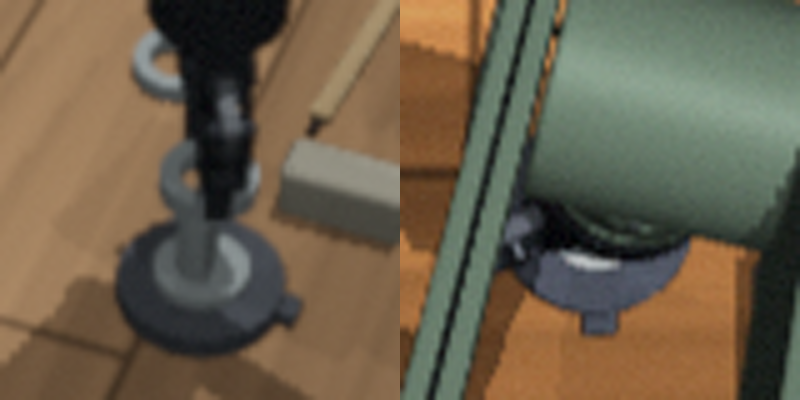

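The side view shows the spacer at (210,180) over the post at (200,230). I lower it gently.

Request:
carry_out:
  deltas:
    - [0,-0.0005,0.01,0]
    - [0,0,0.004,0]
    - [0,0,0.003,0]
    - [0,0,0.003,0]
    - [0,0,0.002,0]
    - [0,0,0,0]

```text
clock: 17.2
eef_pos: [562.4, -43.8, 69.2]
eef_rot: [180.0, -0.0, 26.2]
ft_force: [1.6, 0.1, -2.5]
gripper_width: 0.618
grip_force: 63.3
```

Request:
carry_out:
  deltas:
    - [0,0,0.004,0]
    - [0,0,0.006,0]
    - [0,0,0.007,0]
    - [0,0,0.007,0]
    - [0,0,0.006,0]
    - [0,0,0.003,0]
    - [0,0,0,0]

```text
clock: 18.08
eef_pos: [562.4, -43.8, 36.0]
eef_rot: [180.0, -0.0, 26.2]
ft_force: [3.4, 0.4, -4.2]
gripper_width: 0.615
grip_force: 63.2
```

Request:
carry_out:
  deltas:
    - [0,0,0.004,0]
    - [0,0,0.002,0]
    - [0,0,0.001,0]
    - [0,0,0,0]

```text
clock: 18.58
eef_pos: [562.4, -43.8, 29.5]
eef_rot: [180.0, -0.0, 26.3]
ft_force: [2.4, 1.4, 0.8]
gripper_width: 0.615
grip_force: 63.6
```

Request:
carry_out:
  deltas:
    - [0,0,0.001,0]
    - [0,0,0.0005,0]
    - [0,0,0,0]

```text
clock: 18.95
eef_pos: [562.5, -43.8, 29.4]
eef_rot: [180.0, -0.0, 26.3]
ft_force: [-2.0, 1.6, 9.9]
gripper_width: 0.616
grip_force: 64.6
```

Request:
carry_out:
  deltas:
    - [0,0,0,0]
    - [0,0,0,0]
    - [0,0,-0.02,0]
    - [0,0,-0.04,0]
    - [0,0,-0.05,0]
    - [0,0,-0.05,0]
    - [0,0,-0.03,0]
    - [0,0,0,0]
  grip: 1.0

```text
clock: 19.95
eef_pos: [563.7, -44.4, 220.6]
eef_rot: [179.8, -0.2, 26.2]
ft_force: [-0.5, 0.1, -0.1]
gripper_width: 0.998
grip_force: 0.0
```

```bash
cat > m4.py <<'E'
from m import *
import sys
c=dict(np.load(sys.argv[1])); 
# roller top face z22: dark mask inside; print tooth phase, hub/bore
x,y,h=423,246,48
im=rect(c,x,y,10,h,S); hsv=cv2.cvtColor(cv2.GaussianBlur(im,(0,0),3),cv2.COLOR_RGB2HSV); o,_=main(hsv[...,1]<110); P=w(o,x,y,h)
ce=np.array(cv2.minEnclosingCircle(P.astype(np.float32))[0]); Q=P-ce; r=np.hypot(*Q.T); a=np.arctan2(Q[:,1],Q[:,0])
print("ce",ce,"tooth phase mod30",np.degrees(np.angle(((r-r.mean())*np.exp(12j*a)).sum()))/12%30)
im=rect(c,x,y,22,h,S); g=cv2.GaussianBlur(im,(0,0),3); hsv=cv2.cvtColor(g,cv2.COLOR_RGB2HSV); V=hsv[...,2]
o,hs=main(hsv[...,1]<110); 
if hs:
    B=w(hs[0],x,y,h); print("bore hole centroid",B.mean(0),"circ",circ(B[np.hypot(*(B-ce).T)>13]),"flat",flat(B,ce+[0,.3]))
yy,xx=np.mgrid[0:V.shape[0],0:V.shape[1]]; W=w(np.c_[xx.ravel(),yy.ravel()],x,y,h); v=V.ravel().astype(float)
sel=(np.hypot(*(W-ce).T)<25)&(np.hypot(*(W-ce).T)>16)&(hsv[...,1].ravel()<110); d=np.where(sel,np.clip(v-np.median(v[sel])-35,0,None),0)
p=(W*d[:,None]).sum(0)/d.sum(); print("punch",p,"dir",ang(p-ce),np.hypot(*(p-ce)))
cv2.imwrite("pics/roller_big.png",cv2.resize(im,(600,600))[:,:,::-1])
E
python3 m4.py top0.npz
python3 - <<'E'
from h import *
c=env.camera("top"); np.savez("top4.npz",**c); s=env.camera("side"); np.savez("side4.npz",**s); print(env.observe()["eef_pos"])
u,v=proj(s,[563,-43,50])[0].astype(int); a=cv2.resize(s["frame"][v-40:v+40,u-40:u+40],(600,600),interpolation=cv2.INTER_CUBIC)[:,:,::-1]
cv2.imwrite("pics/g4.png",cv2.resize(np.hstack([a,cv2.imread("pics/roller_big.png")]),(800,400)))
E
```

```text
ce [422.28930664 246.66279602] tooth phase mod30 17.04234971520343
bore hole centroid [420.02318548 246.78548387] circ (array([421.92861743, 245.85584202]), np.float64(14.475762245619496)) flat (np.float64(-29.134175932793067), np.float64(7.782205716236791), 125)
punch [437.88263666 239.3560796 ] dir -25.106830166579677 17.220338149980954
[561.20258177 -43.76233425 216.48936423]
```

View pics/g4.png

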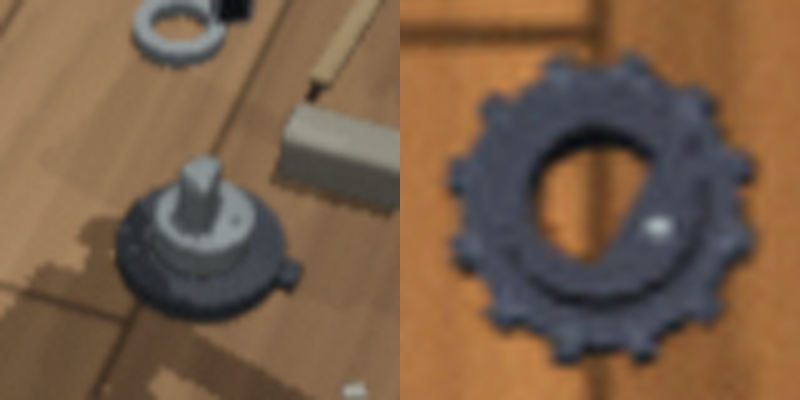

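The left half shows the spacer home on the seat, with its mark at (235,218) on the lug side. The right half shows the roller with its mark at (658,227). From tooth gap, flat and mark, the roller yaw is about -28°.

Request:
carry_out:
  deltas:
    - [0,-0.0401,0,0]
    - [0,-0.0401,0,0]
    - [0,-0.0401,0,0]
    - [0,-0.0401,0,0]
    - [0,-0.0401,0.02,0]
    - [0,-0.0401,0.03,0]
    - [0,-0.0401,0.04,0]
    - [0,-0.0401,0.04,0]

```text
clock: 21.05
eef_pos: [417.6, 244.2, 84.5]
eef_rot: [-180.0, 0.2, 26.2]
ft_force: [0.4, 0.1, 0.8]
gripper_width: 0.996
grip_force: 0.0
```

Request:
carry_out:
  deltas:
    - [0,0,0.03,0]
    - [0,0,0.02,0]
    - [0,0,0,0]
    - [0,0,0,0]

```text
clock: 21.55
eef_pos: [419.8, 243.6, 37.3]
eef_rot: [-180.0, 0.1, 26.2]
ft_force: [0.4, -0.2, 0.1]
gripper_width: 0.998
grip_force: 0.0
```

Request:
carry_out:
  deltas:
    - [0.001,0,0.015,0]
    - [0,0,0.01,0]
    - [0,0,0.006,0]
    - [0,0,0,0]
    - [0,0,0,0]

```text
clock: 22.18
eef_pos: [421.4, 244.4, 6.9]
eef_rot: [180.0, -0.0, 26.3]
ft_force: [-0.3, -0.0, -0.1]
gripper_width: 1.001
grip_force: 0.0
```

Request:
carry_out:
  deltas:
    - [0,0,0,0]
    - [0,0,0,0]
    - [0,0,0,0]
    - [0,0,0,0]
    - [0,0,0,0]
    - [0,0,0,0]
    - [0,0,0,0]
  grip: 0.4

```text
clock: 23.05
eef_pos: [421.8, 244.5, 7.6]
eef_rot: [180.0, -0.1, 26.3]
ft_force: [-0.5, -1.4, 4.8]
gripper_width: 0.558
grip_force: 64.5
```

Request:
carry_out:
  deltas:
    - [0,0,0,0]
    - [0,0,0,0]
    - [0,0,0,0]
    - [0,0,0,-0.1745]
    - [0,0,0,-0.1745]
    - [0,0,0,-0.1745]
    - [0,0,0,-0.1745]
    - [0,0,0,-0.1745]
  grip: 1.0

```text
clock: 24.05
eef_pos: [421.0, 244.3, 6.6]
eef_rot: [-180.0, 0.0, 76.6]
ft_force: [-0.2, -0.2, -0.6]
gripper_width: 0.997
grip_force: 0.0
```

Request:
carry_out:
  deltas:
    - [0,0,0,-0.1745]
    - [0,0,0,-0.1745]
    - [0,0,0,-0.1745]
    - [0,0,0,-0.1745]
    - [0,0,0,0]

```text
clock: 24.68
eef_pos: [421.0, 244.3, 6.6]
eef_rot: [-180.0, -0.0, 116.1]
ft_force: [1.2, -0.1, -0.8]
gripper_width: 0.997
grip_force: 0.0
```

Request:
carry_out:
  deltas:
    - [0,0,0,0]
    - [0,0,0,0]
    - [0,0,0,0]
    - [0,0,0,0]
    - [0,0,0,0]
    - [0,0,0,0]
    - [0,0,0,0]
  grip: 0.4

```text
clock: 25.55
eef_pos: [422.5, 244.9, 7.7]
eef_rot: [179.8, 0.0, 116.2]
ft_force: [1.2, 1.0, 5.6]
gripper_width: 0.562
grip_force: 63.9
```

Request:
carry_out:
  deltas:
    - [0,0,-0.015,0]
    - [0,0,-0.03,0.174]
    - [0,0,-0.04,0.174]
    - [0,0,-0.035,0.174]
    - [0,0,0,0.174]
    - [0,0,0,0.174]
    - [0,0,0,0.174]
    - [0,0,0,0.174]

```text
clock: 26.55
eef_pos: [419.5, 243.7, 126.0]
eef_rot: [-179.9, 0.2, 46.1]
ft_force: [0.2, 0.1, -3.4]
gripper_width: 0.557
grip_force: 63.2
```

Request:
carry_out:
  deltas:
    - [-0.0139,0.0377,0,0]
    - [-0.0139,0.0377,0,0]
    - [-0.0139,0.0377,0,0]
    - [-0.0139,0.0377,0,0]
    - [-0.0139,0.0377,0,0]
    - [-0.0139,0.0377,0,0]
    - [-0.0139,0.0377,0,0]
    - [-0.0139,0.0377,0,0]

```text
clock: 27.55
eef_pos: [561.8, -45.0, 125.9]
eef_rot: [-179.8, 0.1, 46.4]
ft_force: [0.6, 0.3, -3.6]
gripper_width: 0.556
grip_force: 63.6
```

Request:
carry_out:
  deltas:
    - [0,0,0,0.174]
    - [0,0,0,0.174]
    - [0,0,0,0.174]
    - [0,0,0,0.174]
    - [0,0,0,0.174]
    - [0,0,0,0.174]
    - [0,0,0,0.174]
    - [0,0,0,0.174]

```text
clock: 28.55
eef_pos: [561.3, -43.7, 125.8]
eef_rot: [179.9, 0.2, -33.6]
ft_force: [-0.5, 0.0, -3.7]
gripper_width: 0.56
grip_force: 63.8
```

Request:
carry_out:
  deltas:
    - [0,0,0.01,0]
    - [0,0,0.01,0]
    - [0,0,0,0]
    - [0,0,0,0]

```text
clock: 29.05
eef_pos: [562.9, -44.0, 106.4]
eef_rot: [180.0, 0.0, -33.3]
ft_force: [0.8, 0.2, -3.9]
gripper_width: 0.554
grip_force: 63.8
```

```bash
python3 - <<'E'
from h import *
o=env.observe(); print(o["eef_pos"],o["eef_rot"],o["gripper_width"],o["ft_force"])
T=[]
for n in("side","top"):
    c=env.camera(n); np.savez(n+"5.npz",**c)
    u,v=proj(c,[563,-43,90])[0].astype(int); a=c["frame"][v-40:v+40,u-40:u+40]
    T.append(cv2.resize(a[:,:,::-1],(400,400),interpolation=cv2.INTER_CUBIC))
cv2.imwrite("pics/g5.png",np.hstack(T)); print(env.observe()["eef_pos"])
E
```

```text
[562.91956547 -44.00213276 106.42596324] [ 1.79988792e+02  3.60664390e-02 -3.32723867e+01] 0.5542497708033756 [ 0.75547714  0.23008416 -3.86677296]
[563.40755877 -44.12322697 107.02744277]
```

View pics/g5.png

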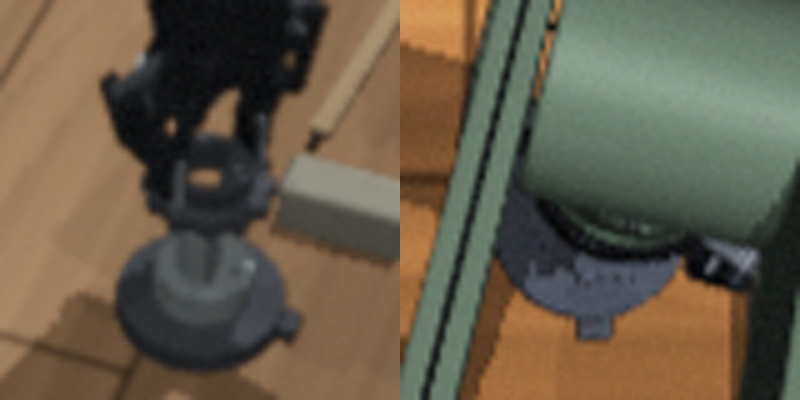

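The side view shows the roller level, held by its hub at (215,180), over the post at (205,250). I lower it.

Request:
carry_out:
  deltas:
    - [0,0,0.01,0]
    - [0,0,0.008,0]
    - [0,0,0.005,0]
    - [0,0,0.004,0]
    - [0,0,0.003,0]
    - [0,0,0.002,0]
    - [0,0,0,0]

```text
clock: 30.02
eef_pos: [563.1, -44.1, 74.7]
eef_rot: [180.0, 0.0, -33.3]
ft_force: [1.1, 0.5, -2.4]
gripper_width: 0.555
grip_force: 63.8
```

Request:
carry_out:
  deltas:
    - [0,0,0.005,0]
    - [0,0,0.006,0]
    - [0,0,0.006,0]
    - [0,0,0.004,0]
    - [0,0,0.003,0]
    - [0,0,0,0]

```text
clock: 30.78
eef_pos: [562.9, -44.0, 50.4]
eef_rot: [180.0, 0.0, -33.3]
ft_force: [-0.4, -0.6, -3.2]
gripper_width: 0.558
grip_force: 63.8
```

Request:
carry_out:
  deltas:
    - [0,0,0.002,0]
    - [0,0,0.001,0]
    - [0,0,0,0]

```text
clock: 31.15
eef_pos: [563.2, -44.1, 47.8]
eef_rot: [-180.0, -0.0, -33.3]
ft_force: [0.1, 0.4, -3.8]
gripper_width: 0.549
grip_force: 63.7
```

Request:
carry_out:
  deltas:
    - [0,0,0.0015,0]
    - [0,0,0.001,0]
    - [0,0,0,0]

```text
clock: 31.52
eef_pos: [563.3, -44.1, 47.6]
eef_rot: [180.0, 0.0, -33.3]
ft_force: [-5.0, 1.4, 11.7]
gripper_width: 0.554
grip_force: 66.0
```

Request:
carry_out:
  deltas:
    - [0,0,0,0]
    - [0,0,0,0]
    - [0,0,-0.02,0]
    - [0,0,-0.03,0]
    - [0,0,-0.03,0]
    - [0.003,0.035,0,0]
    - [0.003,0.035,0,0]
    - [0.003,0.035,0,0]
  grip: 1.0

```text
clock: 32.52
eef_pos: [512.7, -137.7, 125.4]
eef_rot: [-180.0, -0.1, -33.3]
ft_force: [-0.0, 0.4, -0.3]
gripper_width: 0.996
grip_force: 0.0
```

Request:
carry_out:
  deltas:
    - [0.003,0.035,0,0]
    - [0.003,0.035,0,0]
    - [0.003,0.035,0,0]
    - [0,0,0,-0.1606]
    - [0,0,0,-0.1606]
    - [0,0,0,-0.1606]
    - [0,0,0,-0.1606]
    - [0,0,0,-0.1606]
  grip: 0.85

```text
clock: 33.52
eef_pos: [463.0, -229.6, 125.2]
eef_rot: [180.0, -0.0, 13.0]
ft_force: [0.7, -0.5, -0.4]
gripper_width: 0.851
grip_force: 0.0
```

Request:
carry_out:
  deltas:
    - [0,0,0.025,0]
    - [0,0,0.035,0]
    - [0,0,0.02,0]
    - [0,0,0,0]
    - [0,0,0,0]

```text
clock: 34.15
eef_pos: [463.5, -230.0, 46.0]
eef_rot: [179.9, -0.1, 12.7]
ft_force: [0.9, 0.3, -0.6]
gripper_width: 0.853
grip_force: 0.0
```

```bash
python3 - <<'E'
from h import *
o=env.observe(); print(o["eef_pos"],o["eef_rot"],o["gripper_width"])
T=[]
for n,p in(("side",[563,-43,50]),("top",[463,-228,20])):
    c=env.camera(n); np.savez(n+"6.npz",**c)
    u,v=proj(c,p)[0].astype(int); a=c["frame"][v-40:v+40,u-40:u+40]
    T.append(cv2.resize(a[:,:,::-1],(400,400),interpolation=cv2.INTER_CUBIC))
cv2.imwrite("pics/g6.png",np.hstack(T)); print(env.observe()["eef_pos"])
E
```

```text
[ 463.54121392 -229.99059404   46.03807709] [ 1.79931661e+02 -6.11536944e-02  1.26962173e+01] 0.8529450436161241
[ 463.90192514 -230.24898555   46.59649062]
```

View pics/g6.png

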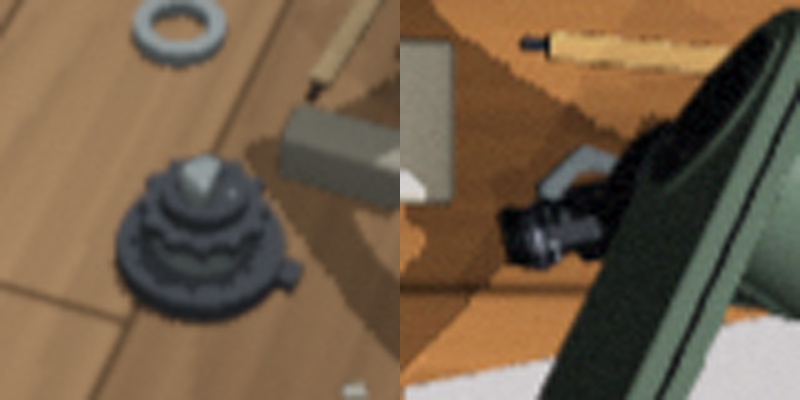

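The roller is home on the spacer, with its mark at (235,190) on the lug side. In the right half the gripper is over the hex and clear of the offcut at (430,120). I grip the hex across two pairs of flats in turn to centre it.

Request:
carry_out:
  deltas:
    - [0,-0.001,0.02,0]
    - [0,0,0.015,0]
    - [0,0,0.009,0]
    - [0,0,0,0]
    - [0,0,0,0]

```text
clock: 34.88
eef_pos: [463.0, -228.8, 1.6]
eef_rot: [180.0, -0.0, 12.7]
ft_force: [0.0, 0.2, -0.3]
gripper_width: 0.851
grip_force: 0.0
```

Request:
carry_out:
  deltas:
    - [0,0,0,0]
    - [0,0,0,0]
    - [0,0,0,0]
    - [0,0,0,0]
    - [0,0,0,0]
    - [0,0,0,0]
  grip: 0.4

```text
clock: 35.62
eef_pos: [463.4, -229.0, 2.2]
eef_rot: [179.9, -0.1, 12.7]
ft_force: [-0.1, 0.2, 5.7]
gripper_width: 0.564
grip_force: 63.4
```

Request:
carry_out:
  deltas:
    - [0,0,0,0]
    - [0,0,0,0]
    - [0,0,0,0.1745]
    - [0,0,0,0.1745]
    - [0,0,0,0.1745]
    - [0,0,0,0.1745]
    - [0,0,0,0.1745]
    - [0,0,0,0.1745]
  grip: 0.9

```text
clock: 36.62
eef_pos: [462.2, -228.2, 0.8]
eef_rot: [180.0, 0.1, -47.6]
ft_force: [0.7, -0.4, 0.0]
gripper_width: 0.902
grip_force: 0.0
```

Request:
carry_out:
  deltas:
    - [0,0,0,0]
    - [0,0,0,0]
    - [0,0,0,0]
    - [0,0,0,0]
    - [0,0,0,0]
    - [0,0,0,0]
    - [0,0,0,0]
  grip: 0.4

```text
clock: 37.5
eef_pos: [462.9, -228.6, 1.5]
eef_rot: [-180.0, -0.0, -47.3]
ft_force: [0.1, 0.4, 4.1]
gripper_width: 0.564
grip_force: 63.4
```

Request:
carry_out:
  deltas:
    - [0,0,-0.015,0]
    - [0,0,-0.035,0]
    - [0,0,-0.04,0]
    - [0,0,-0.02,0]
    - [-0.0113,-0.0331,0,0]
    - [-0.0113,-0.0331,0,0]
    - [-0.0113,-0.0331,0,0]
    - [-0.0113,-0.0331,0,0]

```text
clock: 38.5
eef_pos: [528.8, -104.3, 111.2]
eef_rot: [179.9, 0.1, -47.3]
ft_force: [0.5, -0.3, -2.6]
gripper_width: 0.567
grip_force: 62.8
```

Request:
carry_out:
  deltas:
    - [-0.0113,-0.0331,0,0]
    - [-0.0113,-0.0331,0,0]
    - [0,0,0,-0.1728]
    - [0,0,0,-0.1728]
    - [0,0,0.01,0]
    - [0,0,0.005,0]
    - [0,0,0,0]
    - [0,0,0,0]

```text
clock: 39.5
eef_pos: [562.5, -44.1, 96.1]
eef_rot: [180.0, 0.0, -27.5]
ft_force: [-0.4, 0.1, -1.8]
gripper_width: 0.562
grip_force: 62.8
```

Request:
carry_out:
  deltas:
    - [0,0,0.008,0]
    - [0,0,0.006,0]
    - [0,0,0.004,0]
    - [0,0,0.004,0]
    - [0,0,0.003,0]
    - [0,0,0.002,0]
    - [0,0,0,0]

```text
clock: 40.38
eef_pos: [562.4, -43.9, 69.1]
eef_rot: [180.0, 0.0, -27.5]
ft_force: [-0.5, 1.1, -1.2]
gripper_width: 0.567
grip_force: 62.8
```

Request:
carry_out:
  deltas:
    - [0,0,0.003,0]
    - [0,0,0.0015,0]
    - [0,0,0.001,0]
    - [0,0,0,0]
    - [0,0,0,0]

```text
clock: 41.0
eef_pos: [562.6, -44.0, 63.8]
eef_rot: [-180.0, -0.0, -27.5]
ft_force: [0.5, 0.1, -2.1]
gripper_width: 0.568
grip_force: 62.9
```

Request:
carry_out:
  deltas:
    - [0,0,0.001,0]
    - [0,0,0.001,0]
    - [0,0,0,0]

```text
clock: 41.38
eef_pos: [562.7, -44.0, 63.5]
eef_rot: [180.0, -0.0, -27.5]
ft_force: [-4.9, 0.5, 8.1]
gripper_width: 0.566
grip_force: 64.0
```

Request:
carry_out:
  deltas:
    - [0,0,0.0005,0]
    - [0,0,0,0]

```text
clock: 41.62
eef_pos: [562.8, -44.0, 63.5]
eef_rot: [180.0, -0.0, -27.5]
ft_force: [-6.6, 1.9, 12.1]
gripper_width: 0.566
grip_force: 64.4
```

Seated, with about 12 N of contact force. I release, lift away and check.

Request:
carry_out:
  deltas:
    - [0,0,0,0]
    - [0,0,0,0]
    - [0,0,0,0]
    - [0,0,-0.02,0]
    - [0,0,-0.04,0]
    - [0,0,-0.05,0]
    - [0,0,-0.04,0]
    - [0,0,0,0]
  grip: 1.0

```text
clock: 42.62
eef_pos: [565.5, -44.6, 215.9]
eef_rot: [-179.9, -0.5, -27.5]
ft_force: [-0.9, 0.6, -0.1]
gripper_width: 1.002
grip_force: 0.0
```

```bash
python3 - <<'E'
from h import *
c=env.camera("side"); print(env.observe()["eef_pos"])
u,v=proj(c,[563,-43,50])[0].astype(int); a=c["frame"][v-40:v+40,u-40:u+40]
cv2.imwrite("pics/g7.png",cv2.resize(a[:,:,::-1],(560,560),interpolation=cv2.INTER_CUBIC))
E
```

```text
[563.73650959 -44.2253122  213.0614495 ]
```

View pics/g7.png

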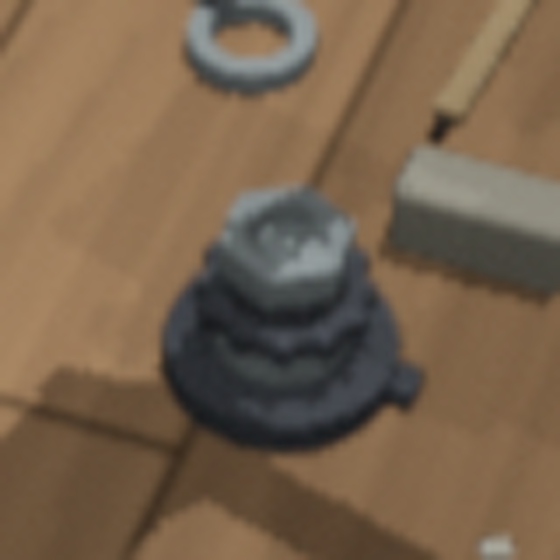

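The view shows the full stack: hex at (288,245) flat on the hub, roller and spacer below, and the gripper clear.

```bash
python3 -c "
from plant import env
print(env.sign_off())"
```

```text
the job is handed in; nothing more can be done
None
```

I stacked the spacer, the toothed roller (hub up) and the hex clamp on the arbor with their flats to the post's flat, and handed the job in at about 43 s of the 72 s; each part met firm contact as it was lowered and the last picture shows the stack sitting flat, but the sign-off gave no verdict.

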